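# Line up the bar bottles by height

## Robot

A 6-joint arm with a two-finger parallel gripper is mounted at the origin on the work surface. World frame = base frame: x ahead of the robot, y to its left, z up, the work surface at z = 0. Lengths are in mm, angles in rad, forces in N, time in s.
With the tool pointing down it reaches from about 275 to 750 mm from the base axis. Payload 10.2 kg.
Tool frame: the origin (TCP) lies between the finger pads; the fingertips stand 14 mm ahead of it and the grasp point (between the pads) lies 5 mm behind it (tip_reach is the distance from the TCP to the fingertips, in mm); z points along the fingers, y is the line along which they close (so a half turn about z gives the same grasp; the last joint's range is limited). The gripper opens to 85 mm and grips with 20 to 120 N. Pads are 22 mm wide; open, the fingers measure 114 mm over their backs; the gripper's body (76 mm by 85 mm) begins 54 mm behind the grasp point. The pads swing forward as they close: fully open they stand 13 mm farther back than shut.
Start: joints at [0.882, 0.313, 1.498, -0, 1.331, -0.223], TCP at [235.81, 469.068, 245.294] pointing down, gripper open.
Joint ranges: [-2.94, 2.94], [-0.97, 2.17], [0.19, 2.56], [-1.23, 4.37], [0.02, 3.11], [-2.88, 2.88]. Speed limits (rad/s): [2.39, 2.39, 3.01, 3.14, 3.14, 3.14].

## Interface

Orientations are given as a unit quaternion [w, x, y, z].
In Python, from rig import * gives the robot as it stands.
- The arm moves only by the tool arm_command, never from a script. Its argument "steps" is a list that holds one entry, the list of rows, each a list of 7 numbers: the opening, from 0 (shut) to 1 (fully open), then the shift along the tool's x, y, z each as a share of 0.05 m, from -1 to 1, then the turn, a rotation vector about the tool's x, y, z each as a share of 0.15 rad, from -1 to 1. A call has 1 to 8 rows; each row shifts and turns the commanded pose from where the row before left it, along the tool's axes as they then stand; what a row does not reach is not made up. A row lasts 1/8 s, in which the tool goes at most 62.5 mm and 10.7 degrees, less where a joint would pass 70% of its speed; a pose out of reach is approached as far as the arm can. A call with a number of a shift or a turn outside -1 to 1 is refused whole. A call with a gripper value outside its range is refused whole. The fingers move at their own pace and stop on an object; "squeeze" is the grip in N (left out, the last holds). Time passes only in rows, so rows that do not move let the fingers close. It gives the time, the measured TCP pose, the force, the opening and the grip force at its end, in the units of the state.
- sense(): the state, without advancing time (a new reading comes with each control period).
- capture(name): name is "side" or "top" or "wrist"; returns the picture (400x640x3 uint8, red, green, blue); there is no depth.
- get_calibration(name): a dict with "intrinsics" (3x3 intrinsics, pixels), "rvec" (rotation vector, rad) and "tvec" (3), from world to camera coordinates, as OpenCV has them; the wrist camera has in their place "T_tool_cam" (4x4, takes a point from camera to tool coordinates, whose origin is the TCP and whose axes are the flange's). Camera axes: x right, y down, z forward; pixel columns grow to the right and rows downward; lengths in mm; the calibration is good to about 2 mm. A picture is of the moment at which its call begins: read the wrist's pose just before it. get_calibration takes no time and is no camera call.
- finish_job(): hands the job in; it is judged then, once.
The state is a dict: "time_s": time; "joints": joint angles; "dq": joint speeds; "tau": joint torques, N m; "eef_pos": TCP position; "ee_rot": TCP orientation; "force": force on the tool from outside, world axes, zero at the start; "wrist_torque": the same for the moment, N m; "grip_width": opening from 0.0 (shut) to 1.0 (fully open); "grip_force": force on a finger pad.
Only numpy, scipy, OpenCV 4.12 (cv2) and the standard library are available. Lean on these libraries where they do the work, as an engineer would, in place of code of your own. Each camera call takes 0.05 s, during which the arm holds its last target. There are 200 camera calls.

## Task

Set up the bar for the evening: stand the four amber bottles in a row on the cork coasters, one bottle centred on each, in order of height with the tallest on the coaster next to the steel ice bucket and the shortest at the other end, by the white pot of stirrers. Set each bottle down upright rather than dropping it, let none tip over, and leave the ice bucket and the stirrer pot where they are.

Things in the scene. Friction and masses are not known exactly. Their poses are not given: they have to be found in the camera images.
- bottle_a: second tallest of four amber glass bottles with white label and fixed black stopper: 170 mm tall overall, 60 mm across. Origin at the centre of its underside, z up its axis; stands upright on the counter. From the bottom: straight body 112 mm high, 18 mm shoulder, then a straight round neck with stopper, 28 mm across, 40 mm high, to grip from above. About 0.38 kg (varies by a quarter).
- bottle_b: shortest of four amber glass bottles with white label and fixed black stopper: 110 mm tall overall, 44 mm across. Origin at the centre of its underside, z up its axis; stands upright on the counter. From the bottom: straight body 52 mm high, 18 mm shoulder, then a straight round neck with stopper, 28 mm across, 40 mm high, to grip from above. About 0.16 kg (varies by a quarter).
- bottle_c: tallest of four amber glass bottles with white label and fixed black stopper: 200 mm tall overall, 68 mm across. Origin at the centre of its underside, z up its axis; stands upright on the counter. From the bottom: straight body 142 mm high, 18 mm shoulder, then a straight round neck with stopper, 28 mm across, 40 mm high, to grip from above. About 0.52 kg (varies by a quarter).
- bottle_d: third tallest of four amber glass bottles with white label and fixed black stopper: 140 mm tall overall, 52 mm across. Origin at the centre of its underside, z up its axis; stands upright on the counter. From the bottom: straight body 82 mm high, 18 mm shoulder, then a straight round neck with stopper, 28 mm across, 40 mm high, to grip from above. About 0.26 kg (varies by a quarter).
- coaster_1: one of four identical round cork coasters, 90 mm across, 4 mm thick, fixed in a row 105 mm apart on a fixed dark oak board (430 x 120 x 14 mm); origin at the centre of its underside, 14 mm above the counter; a bottle on it stands 18 mm above the counter. The row runs coaster_1 to coaster_4; which end is by the ice bucket varies
- coaster_2: one of four identical round cork coasters, 90 mm across, 4 mm thick, fixed in a row 105 mm apart on a fixed dark oak board (430 x 120 x 14 mm); origin at the centre of its underside, 14 mm above the counter; a bottle on it stands 18 mm above the counter. The row runs coaster_1 to coaster_4; which end is by the ice bucket varies
- coaster_3: one of four identical round cork coasters, 90 mm across, 4 mm thick, fixed in a row 105 mm apart on a fixed dark oak board (430 x 120 x 14 mm); origin at the centre of its underside, 14 mm above the counter; a bottle on it stands 18 mm above the counter. The row runs coaster_1 to coaster_4; which end is by the ice bucket varies
- coaster_4: one of four identical round cork coasters, 90 mm across, 4 mm thick, fixed in a row 105 mm apart on a fixed dark oak board (430 x 120 x 14 mm); origin at the centre of its underside, 14 mm above the counter; a bottle on it stands 18 mm above the counter. The row runs coaster_1 to coaster_4; which end is by the ice bucket varies
- ice_bucket: round steel ice bucket with clear ice cubes, 124 mm across its rim, 120 mm tall, about 1.2 kg, standing on the counter off one end of the board, about 130 mm from the centre of the end coaster; origin at the centre of its underside. Stays where it is
- stirrer_pot: round white ceramic pot, 80 mm across, 95 mm tall, with thin wooden stirrers sticking up to 137 mm, standing on the counter off the other end of the board; origin at the centre of its underside. Stays where it is
There are look-alikes about, which are no part of the job. What is shaped like the bottle_b but green is not meant. What is shaped like the bottle_c but yellow is not meant.

How it is judged (in metres and radians):
At the end, for the whole second after the job is handed in: Each bottle stands upright (0.06 rad), released and at rest, its axis within 15 mm of its own coaster's centre: the 200 mm bottle next to the ice bucket, then 170, 140 and the 110 mm bottle at the far end. Bucket and stirrer pot within 30 mm of where they began (((horizontal distance between ice_bucket and coaster_1 below 0.25 m and horizontal distance between bottle_c and coaster_1 below 0.015 m and z of bottle_c in the frame of coaster_1 between 0.0015 and 0.0075 m and horizontal distance between bottle_a and coaster_2 below 0.015 m and z of bottle_a in the frame of coaster_2 between 0.0015 and 0.0075 m and horizontal distance between bottle_d and coaster_3 below 0.015 m and z of bottle_d in the frame of coaster_3 between 0.0015 and 0.0075 m and horizontal distance between bottle_b and coaster_4 below 0.015 m and z of bottle_b in the frame of coaster_4 between 0.0015 and 0.0075 m) or (horizontal distance between ice_bucket and coaster_4 below 0.25 m and horizontal distance between bottle_c and coaster_4 below 0.015 m and z of bottle_c in the frame of coaster_4 between 0.0015 and 0.0075 m and horizontal distance between bottle_a and coaster_3 below 0.015 m and z of bottle_a in the frame of coaster_3 between 0.0015 and 0.0075 m and horizontal distance between bottle_d and coaster_2 below 0.015 m and z of bottle_d in the frame of coaster_2 between 0.0015 and 0.0075 m and horizontal distance between bottle_b and coaster_1 below 0.015 m and z of bottle_b in the frame of coaster_1 between 0.0015 and 0.0075 m)) and angle between each of bottle_a, bottle_b, bottle_c, bottle_d's own z axis and vertical below 0.06 rad and linear speed of each of bottle_a, bottle_b, bottle_c, bottle_d below 0.02 m/s and contact force between the fingers and bottle_a below 0.1 N and contact force between the fingers and bottle_b below 0.1 N and contact force between the fingers and bottle_c below 0.1 N and contact force between the fingers and bottle_d below 0.1 N and distance of each of ice_bucket, stirrer_pot from where it was at the start of the episode below 0.03 m); the robot touches nothing.
It fails at once if a bottle is tipped over (leans more than 0.6 rad) (angle between any of bottle_a, bottle_b, bottle_c, bottle_d's own z axis and vertical above 0.6 rad).
It fails at once if a bottle is dropped (falls free, touching nothing, faster than 0.6 m/s: about 2 cm) ((contact force between bottle_a and anything else below 0.05 N and linear speed of bottle_a above 0.6 m/s) or (contact force between bottle_b and anything else below 0.05 N and linear speed of bottle_b above 0.6 m/s) or (contact force between bottle_c and anything else below 0.05 N and linear speed of bottle_c above 0.6 m/s) or (contact force between bottle_d and anything else below 0.05 N and linear speed of bottle_d above 0.6 m/s)).
It fails at once if the ice bucket or stirrer pot is pushed more than 30 mm (distance of any of ice_bucket, stirrer_pot from where it was at the start of the episode above 0.03 m).
It also fails if it takes over 96 s, if anything falls off the work surface, if the arm or the gripper's body presses on something with over 40 N, if the wrist force passes 120 N, or if a joint passes its speed limit or range.

## Working session

There is one attempt and no reset: what is moved stays moved. The work goes in short steps, Python scripts to look and compute and a tool call to move; the robot and the scene stay as the last step left them, time stands still between calls to the robot, and variables do not carry over. Pictures are saved under pics/ and viewed, at most 14 in all, crops included, and the job is handed in when it is done.

Besides the shell and the picture viewer there is one more tool, called after "Request:" as name(argument=value, ...) on one line, values as JSON. arm_command: Moves the arm, as the interface text tells. Its arguments: {"type":"object","properties":{"steps":{"type":"array"},"squeeze":{"type":"number"}},"required":["steps"]}

```bash
mkdir -p pics; cat > h.py <<'E'
from rig import *
import numpy as np, cv2
def ray(cam,u,v):
    c=get_calibration(cam);K=np.array(c["intrinsics"]);R=cv2.Rodrigues(np.array(c["rvec"],float))[0];t=np.array(c["tvec"],float).ravel()
    return -R.T@t, R.T@np.linalg.inv(K)@[u,v,1]
def onz(cam,u,v,z):
    o,d=ray(cam,u,v);return o+d*(z-o[2])/d[2]
def proj(cam,p):
    c=get_calibration(cam);return cv2.projectPoints(np.array([p],float),np.array(c["rvec"],float),np.array(c["tvec"],float),np.array(c["intrinsics"]),None)[0].ravel()
E
python3 - <<'E'
from h import *
for n in("top","side"):
    cv2.imwrite(f"pics/{n}0.png",capture(n)[:,:,::-1]);print(n,ray(n,320,200))
s=sense();print(s)
E
```

```text
top (array([ 347.85908226,   42.01171424, 1027.37601944]), array([ 0.19255978, -0.04475644, -0.98043143]))
side (array([ 272.2910618 , -629.04063092,  634.25647306]), array([ 0.25746114,  0.71298392, -0.65238039]))
{'time_s': 0.1, 'joints': array([ 8.81603439e-01,  3.13402050e-01,  1.49832931e+00,  4.39147665e-05,
        1.33100460e+00, -2.23412196e-01]), 'dq': array([-4.13030316e-05, -3.03592727e-04, -3.67247859e-03, -7.73837758e-04,
       -7.10964368e-04,  9.89459566e-04]), 'tau': array([ 3.74009163e-03, -4.12894464e+01, -2.60141015e+01, -1.37807028e-04,
        3.00107866e-03, -4.79562323e-05]), 'eef_pos': array([235.66444119, 468.90985022, 244.80017206]), 'ee_rot': array([-2.71031627e-04,  2.30795848e-01,  9.73002029e-01, -5.03766577e-04]), 'force': array([ 0.22362882, -0.37217959, -0.5917196 ]), 'wrist_torque': array([ 0.07035693, -0.06093811,  0.00128526]), 'grip_force': 0.0, 'grip_width': 0.9995026732830072}
```

View pics/top0.png

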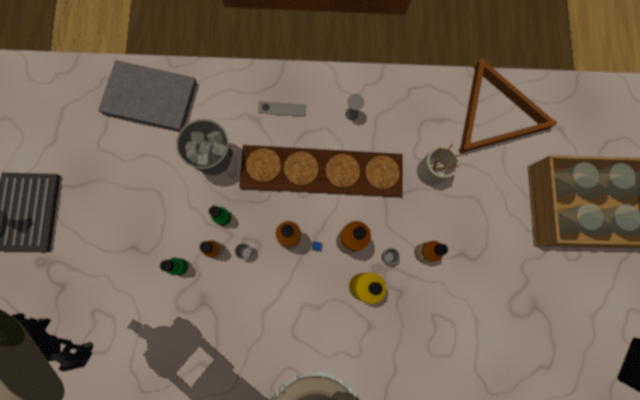

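View pics/side0.png

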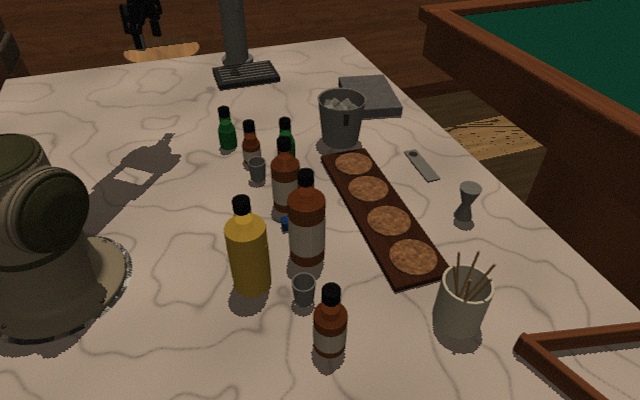

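The top view shows the amber candidates at about (210,248), (289,234), (356,236) and (433,251). The look-alikes are green at (220,215) and (175,266) and yellow at (370,288). The bucket is at (203,146), at the left end of the coasters, and the pot is at (441,163). The side view agrees: the tall amber is at (306,215), with the yellow beside it at (247,250).

I'll check this in a close crop and measure.

```bash
cat > m.py <<'E'
from h import *
def measure(im=None):
    im=capture("top") if im is None else im
    hsv=cv2.cvtColor(im,cv2.COLOR_RGB2HSV)
    return im,hsv
E
python3 - <<'E'
from m import *
im,hsv=measure()
cv2.imwrite("pics/crop1.png",cv2.resize(im[125:305,150:470,::-1],None,fx=2.5,fy=2.5,interpolation=cv2.INTER_CUBIC))
V=hsv[...,2]
# coasters
m=((hsv[...,0]<20)&(hsv[...,1]>90)&(V>85)).astype(np.uint8);m[:140]=0;m[195:]=0
n,l,s,c=cv2.connectedComponentsWithStats(m)
for i in range(1,n):
    if s[i,4]>300: print("coaster",s[i],c[i].round(1),onz("top",*c[i],18).round(1))
k=(V<30).astype(np.uint8)
n,l,s,c=cv2.connectedComponentsWithStats(k)
for i in range(1,n):
    if 40<s[i,4]<400: print("blk",s[i],c[i].round(1))
H={'b':((210,248),110),'a':((289,234),170),'c':((356,236),200),'d':((433,251),140)}
sd=cv2.cvtColor(capture("side"),cv2.COLOR_RGB2HSV);k=(sd[...,2]<30).astype(np.uint8)
n,l,s,c=cv2.connectedComponentsWithStats(k)
for i in range(1,n):
    if 60<s[i,4]<800: print("side blk",s[i],c[i].round(1))
E
```

```text
coaster [246 148  35  33 906] [263.  164.4] [637.4 146.8  18. ]
coaster [284 151  34  34 903] [300.6 167.8] [631.   48.1  18. ]
coaster [326 154  34  33 896] [342.4 170.2] [627.6 -61.8  18. ]
coaster [365 155  35  34 895] [382.1 171.7] [ 626.3 -167.2   18. ]
coaster [549 155  91  40 510] [576.3 166.2] [ 656.1 -696.3   18. ]
blk [ 47 176  12  75 192] [ 52.7 213.7]
blk [211 207  11  10  81] [215.5 211.6]
blk [  0 214   7  23  65] [  3.2 225.4]
blk [283 226  10  10  78] [287.2 230.6]
blk [354 227  12  12  98] [359.2 232.7]
blk [201 243  11   9  83] [206.3 246.8]
blk [435 245  12  10  94] [440.3 249.3]
blk [162 261  12  10  95] [167.7 265.5]
blk [370 284  11  10  92] [375.1 288.3]
side blk [  0  36  20  38 309] [10.4 55.7]
side blk [218  77  62  13 267] [248.4  82.8]
side blk [218 106  12  13 114] [223.5 112. ]
side blk [280 117  10  13 117] [284.6 123.4]
side blk [243 120  12  13 126] [248.4 126.1]
side blk [277 136  15  16 200] [283.8 143.5]
side blk [297 169  17  18 262] [305.  177.4]
side blk [232 195  19  21 304] [241.  204.6]
side blk [346 203  96  89 311] [392.4 264.3]
side blk [322 283  18  24 371] [330.6 294.4]
side blk [ 11 336  43   9 182] [ 32.3 340.6]
```

View pics/crop1.png

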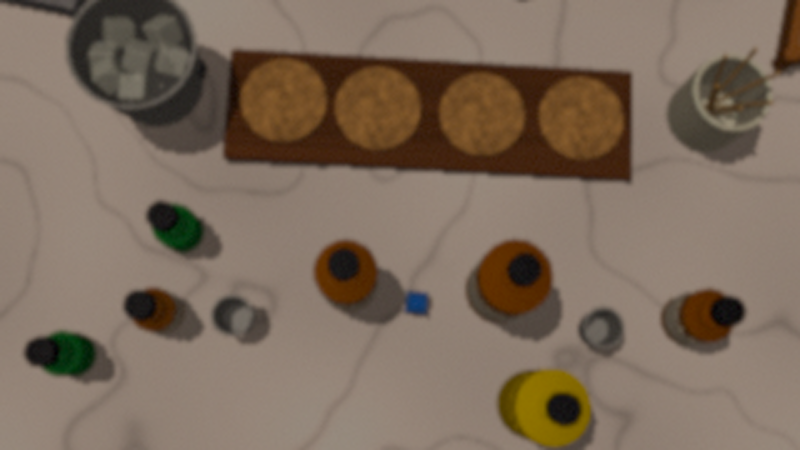

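The crop confirms it. Amber bottles are b (206,247), a (287,231), c (359,233) and d (440,249), with the greens and the yellow clearly separate. Next I'll triangulate the stoppers and check the coasters in the side view.

```bash
python3 - <<'E'
from m import *
def tri(a,b):
    o1,d1=ray("top",*a);o2,d2=ray("side",*b)
    d1/=np.linalg.norm(d1);d2/=np.linalg.norm(d2)
    s=np.linalg.lstsq(np.c_[d1,-d2],o2-o1,rcond=None)[0]
    p,q=o1+s[0]*d1,o2+s[1]*d2;return (p+q)/2,np.linalg.norm(p-q)
B={'b':((206.3,246.8),(248.4,126.1),110),'a':((287.2,230.6),(283.8,143.5),170),'c':((359.2,232.7),(305,177.4),200),'d':((440.3,249.3),(330.6,294.4),140),
'yel':((375.1,288.3),(241,204.6),200),'g1':((215.5,211.6),(284.6,123.4),110),'g2':((167.7,265.5),(223.5,112),110)}
for n,(t,s,h) in B.items():
    p,e=tri(t,s);print(n,p.round(1),round(e,1),"top@h-2",onz("top",t[0]+.0,t[1],h-2)[:2].round(1),"side@h-12",onz("side",*s,h-12)[:2].round(1))
im=capture("side");hsv=cv2.cvtColor(im,cv2.COLOR_RGB2HSV)
m=((hsv[...,0]<20)&(hsv[...,1]>90)&(hsv[...,2]>85)).astype(np.uint8)
n,l,s,c=cv2.connectedComponentsWithStats(m)
for i in range(1,n):
    if s[i,4]>300 and 325<s[i,0]<460: print("coaster",s[i],c[i].round(1),onz("side",*c[i],18).round(1))
print(get_calibration("wrist"))
print("bucket",onz("top",203,146,120),"pot",onz("top",442,162,95))
E
```

```text
b [413.6 260.2 100.9] 0.1 top@h-2 [413.1 258.5] side@h-12 [414.3 265. ]
a [448.7  73.1 160.6] 1.1 top@h-2 [447.3  73. ] side@h-12 [450.3  77. ]
c [443.5 -80.7 190. ] 0.1 top@h-2 [442.6 -79.6] side@h-12 [444.2 -78.3]
d [ 416.5 -275.7  129.3] 0.4 top@h-2 [ 415.6 -272.5] side@h-12 [ 417.1 -274.7]
yel [ 328.4 -113.6  190.3] 0.6 top@h-2 [ 328.3 -112.2] side@h-12 [ 329. -111.]
g1 [496.7 244.1 100.9] 1.0 top@h-2 [495.  242.6] side@h-12 [498.4 248.9]
g2 [369.7 344.  101.9] 0.5 top@h-2 [369.3 342. ] side@h-12 [370.7 351. ]
coaster [ 422    0  218  134 3504] [533.7  60.6] [1479.7  504.3   18. ]
coaster [ 443  127  100   34 2022] [492.2 140.6] [1018.5  119.    18. ]
coaster [335 153  37  21 618] [353.3 163. ] [637.7 147.1  18. ]
coaster [348 176  40  25 767] [368. 188.] [631.4  47.7  18. ]
coaster [367 206  44  29 989] [388.7 220. ] [628.2 -62.4  18. ]
coaster [ 390  239   47   36 1284] [413.1 256.4] [ 626.5 -167.9   18. ]
{'intrinsics': array([[301.50706977,   0.        , 318.90308944],
       [  0.        , 301.50706977, 201.92798012],
       [  0.        ,   0.        ,   1.        ]]), 'T_tool_cam': array([[ 7.26435539e-04, -9.46387172e-01, -3.23033734e-01,
         8.28319832e+01],
       [ 9.99999673e-01,  8.02591812e-04, -1.02550574e-04,
         2.15035199e-01],
       [ 3.56316777e-04, -3.23033553e-01,  9.46387445e-01,
        -1.29731311e+02],
       [ 0.00000000e+00,  0.00000000e+00,  0.00000000e+00,
         1.00000000e+00]])}
bucket [649.09807727 278.79171888 120.        ] pot [ 633.83575812 -300.38391176   95.        ]
```

Request:
arm_command(steps=[[[0.6, 0, 0, 0, 0, 0, 1], [0.6, 0, 0, 0, 0, 0, 1], [0.6, 0, 0, 0, 0, 0, 1], [0.6, 0, 0, 0, 0, 0, 1], [0.6, 0, 0, 0, 0, 0, 1], [0.6, 0, 0, 0, 0, 0, 1], [0.6, 0, 0, 0, 0, 0, 1], [0.6, 0, 0, 0, 0, 0, 0.37]]], squeeze=40)

```text
time_s: 1.25
eef_pos: [235.8, 469.0, 245.2]
ee_rot: [0.0, 0.708, 0.706, -0.0]
force: [0.2, -0.6, -0.1]
grip_width: 0.598
grip_force: 0.0
```

Request:
arm_command(steps=[[[0.6, -0.9, 0.38, 0, 0, 0, 0], [0.6, -0.9, 0.38, 0, 0, 0, 0], [0.6, -0.9, 0.38, 0, 0, 0, 0], [0.6, -0.9, 0.38, 0, 0, 0, 0], [0.6, -0.9, 0.38, 0, 0, 0, 0], [0.6, -0.9, 0.38, 0, 0, 0, 0], [0.6, -0.9, 0.38, 0, 0, 0, 0], [0.6, -0.9, 0.38, 0, 0, 0, 0]]])

```text
time_s: 2.25
eef_pos: [388.0, 107.4, 245.4]
ee_rot: [0.0, 0.707, 0.707, 0.0]
force: [0.8, -0.5, 0.4]
grip_width: 0.6
grip_force: 0.0
```

Request:
arm_command(steps=[[[0.6, -0.94, 0.28, 0, 0, 0, 0], [0.6, -0.94, 0.28, 0, 0, 0, 0], [0.6, -0.94, 0.28, 0, 0, 0, 0], [0.6, -0.94, 0.28, 0, 0, 0, 0], [0.6, 0, 0, 0, 0, 0, 0], [0.6, 0, 0, 0, 0, 0, 0]]])

```text
time_s: 3.0
eef_pos: [443.3, -78.6, 245.2]
ee_rot: [-0.0, 0.707, 0.707, 0.0]
force: [0.2, 0.5, 0.2]
grip_width: 0.598
grip_force: 0.0
```

```bash
python3 - <<'E'
from h import *
print(sense()["eef_pos"]);cv2.imwrite("pics/w0.png",capture("wrist")[:,:,::-1])
E
```

```text
[443.28786058 -78.57783625 245.16629704]
```

View pics/w0.png

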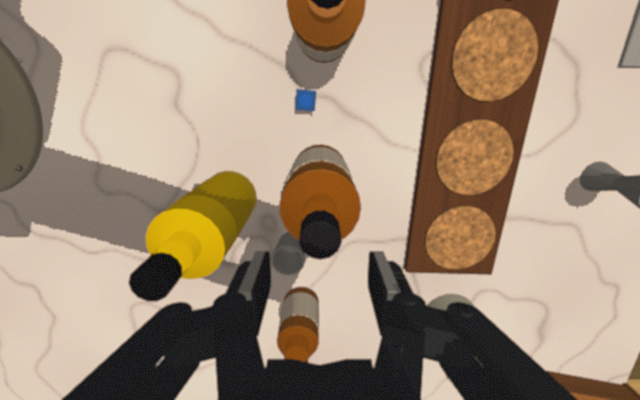

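The wrist view shows amber bottle c with its stopper at (320,235), midway between the fingers, and the yellow one well to the left. I'll descend and grip.

Request:
arm_command(steps=[[[0.6, -0.04, 0, 0.45, 0, 0, 0], [0.6, 0, 0, 0.45, 0, 0, 0], [0.6, 0, 0, 0.44, 0, 0, 0], [0.6, 0, 0, 0, 0, 0, 0], [0, 0, 0, 0, 0, 0, 0], [0, 0, 0, 0, 0, 0, 0], [0, 0, 0, 0, 0, 0, 0], [0, 0, 0, 0, 0, 0, 0]]], squeeze=40)

```text
time_s: 4.05
eef_pos: [443.9, -81.0, 179.5]
ee_rot: [0.001, 0.707, 0.707, 0.0]
force: [-1.9, 2.4, 6.2]
grip_width: 0.32
grip_force: 39.6
```

Request:
arm_command(steps=[[[0, 0, 0, -0.2, 0, 0, 0], [0, 0, 0, -0.5, 0, 0, 0], [0, 0, 0, -0.5, 0, 0, 0], [0, 0, 0.5, 0, 0, 0, 0], [0, 0.2, 0.7, 0, 0, 0, 0], [0, 0.6, 0.7, 0, 0, 0, 0], [0, 0.6, 0.6, 0, 0, 0, 0], [0, 0.6, 0.6, 0, 0, 0, 0]]])

```text
time_s: 5.05
eef_pos: [599.2, 19.9, 238.1]
ee_rot: [-0.0, 0.707, 0.707, -0.0]
force: [0.3, -0.4, -5.5]
grip_width: 0.311
grip_force: 40.5
```

Request:
arm_command(steps=[[[0, 0.6, 0.5, 0, 0, 0, 0], [0, 0.6, 0.28, 0, 0, 0, 0], [0, 0.6, 0, 0, 0, 0, 0], [0, 0.5, 0, 0, 0, 0, 0], [0, 0.25, 0, 0, 0, 0, 0], [0, 0, 0, 0, 0, 0, 0], [0, 0, 0, 0, 0, 0, 0], [0, 0, 0, 0, 0, 0, 0]]])

```text
time_s: 6.05
eef_pos: [637.7, 145.4, 238.3]
ee_rot: [0.0, 0.708, 0.707, -0.0]
force: [0.7, -0.0, -6.5]
grip_width: 0.319
grip_force: 40.6
```

Request:
arm_command(steps=[[[0, 0.03, 0, 0.3, 0, 0, 0], [0, 0, 0, 0.3, 0, 0, 0], [0, 0, 0, 0.1, 0, 0, 0], [0, 0, 0, 0.04, 0, 0, 0], [0, 0, 0, 0.04, 0, 0, 0], [0, 0, 0, 0, 0, 0, 0]]])

```text
time_s: 6.8
eef_pos: [637.7, 147.9, 199.5]
ee_rot: [0.0, 0.707, 0.707, 0.0]
force: [-0.5, 0.3, -6.1]
grip_width: 0.315
grip_force: 40.5
```

Request:
arm_command(steps=[[[0, 0, 0, 0.02, 0, 0, 0], [0, 0, 0, 0.02, 0, 0, 0], [0, 0, 0, 0, 0, 0, 0]]])

```text
time_s: 7.18
eef_pos: [637.8, 147.9, 197.7]
ee_rot: [0.0, 0.707, 0.707, 0.0]
force: [-0.0, 1.2, -3.4]
grip_width: 0.315
grip_force: 40.8
```

Request:
arm_command(steps=[[[0, 0, 0, 0.02, 0, 0, 0], [0, 0, 0, 0, 0, 0, 0], [0.6, 0, 0, 0, 0, 0, 0], [0.6, 0, 0, 0, 0, 0, 0], [0.6, 0, 0, 0, 0, 0, 0], [0.6, 0, 0, -0.4, 0, 0, 0], [0.6, 0, 0, -0.5, 0, 0, 0], [0.6, 0, 0, -0.3, 0, 0, 0]]])

```text
time_s: 8.18
eef_pos: [637.9, 147.8, 257.5]
ee_rot: [0.0, 0.707, 0.707, 0.001]
force: [0.5, -0.5, 0.3]
grip_width: 0.6
grip_force: 0.0
```

```bash
python3 - <<'E'
from m import *
im=capture("side");hsv=cv2.cvtColor(im,cv2.COLOR_RGB2HSV)
print(sense()["eef_pos"])
cv2.imwrite("pics/s1.png",im[:,:,::-1])
E
```

```text
[638.21659289 147.88159732 259.20421745]
```

View pics/s1.png

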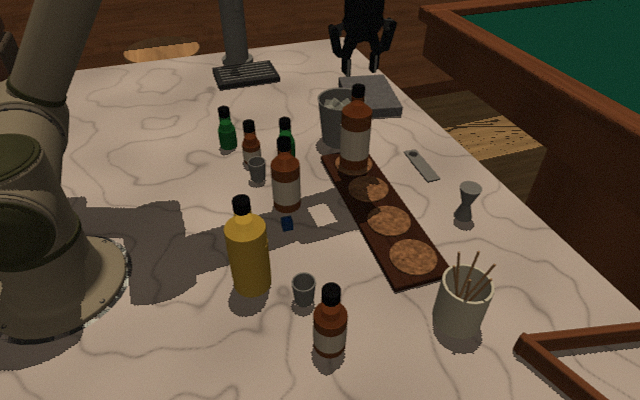

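c stands upright on the end coaster next to the bucket, at (356,130). Next is a.

Request:
arm_command(steps=[[[0.6, -0.3, -0.76, 0, 0, 0, 0], [0.6, -0.3, -0.76, 0, 0, 0, 0], [0.6, -0.3, -0.76, 0, 0, 0, 0], [0.6, -0.3, -0.76, 0, 0, 0, 0], [0.6, -0.29, -0.75, 0.2, 0, 0, 0], [0.6, 0, 0, 0.6, 0, 0, 0], [0.6, 0, 0, 0, 0, 0, 0], [0.6, 0, 0, 0, 0, 0, 0]]])

```text
time_s: 9.22
eef_pos: [448.7, 73.5, 217.0]
ee_rot: [0.0, 0.707, 0.707, 0.0]
force: [0.8, 0.0, 1.4]
grip_width: 0.6
grip_force: 0.0
```

Request:
arm_command(steps=[[[0.6, 0, 0, 0.45, 0, 0, 0], [0.6, 0, 0, 0.45, 0, 0, 0], [0.6, 0, 0, 0.44, 0, 0, 0], [0.6, 0, 0, 0, 0, 0, 0], [0, 0, 0, 0, 0, 0, 0], [0, 0, 0, 0, 0, 0, 0], [0, 0, 0, 0, 0, 0, 0], [0, 0, 0, 0, 0, 0, 0]]])

```text
time_s: 10.22
eef_pos: [448.7, 73.4, 150.6]
ee_rot: [0.001, 0.707, 0.707, 0.001]
force: [-1.3, 0.4, 6.9]
grip_width: 0.314
grip_force: 39.5
```

Request:
arm_command(steps=[[[0, 0, 0, -0.2, 0, 0, 0], [0, 0, 0, -0.5, 0, 0, 0], [0, 0, 0, -0.5, 0, 0, 0], [0, 0, 0.5, 0, 0, 0, 0], [0, -0.1, 0.7, 0, 0, 0, 0], [0, -0.1, 0.7, 0, 0, 0, 0], [0, -0.1, 0.7, 0, 0, 0, 0], [0, -0.1, 0.6, 0, 0, 0, 0]]])

```text
time_s: 11.22
eef_pos: [609.1, 53.2, 209.4]
ee_rot: [-0.0, 0.707, 0.707, -0.0]
force: [0.7, -0.4, -3.9]
grip_width: 0.318
grip_force: 40.2
```

Request:
arm_command(steps=[[[0, -0.1, 0.44, 0, 0, 0, 0], [0, 0, 0, 0, 0, 0, 0], [0, 0, 0, 0.3, 0, 0, 0], [0, 0, 0, 0.3, 0, 0, 0], [0, 0, 0, 0.1, 0, 0, 0], [0, 0, 0, 0.06, 0, 0, 0], [0, 0, 0, 0.04, 0, 0, 0], [0, 0, 0, 0, 0, 0, 0]]])

```text
time_s: 12.22
eef_pos: [630.1, 48.4, 169.4]
ee_rot: [0.0, 0.707, 0.707, 0.0]
force: [0.4, 0.2, -3.7]
grip_width: 0.315
grip_force: 40.4
```

Request:
arm_command(steps=[[[0, 0, 0.02, 0.02, 0, 0, 0], [0, 0, 0, 0.02, 0, 0, 0], [0, 0, 0, 0, 0, 0, 0]]])

```text
time_s: 12.6
eef_pos: [631.4, 48.3, 168.7]
ee_rot: [0.001, 0.707, 0.707, 0.0]
force: [-2.3, 0.1, 4.8]
grip_width: 0.318
grip_force: 41.5
```

Request:
arm_command(steps=[[[0.6, 0, 0, 0, 0, 0, 0], [0.6, 0, 0, 0, 0, 0, 0], [0.6, 0, 0, 0, 0, 0, 0], [0.6, 0, 0, -0.4, 0, 0, 0], [0.6, 0, 0, -0.5, 0, 0, 0], [0.6, 0, -0.29, -0.3, 0, 0, 0], [0.6, -0.67, -0.8, 0, 0, 0, 0], [0.6, -0.8, -0.8, 0, 0, 0, 0]]])

```text
time_s: 13.6
eef_pos: [535.4, -25.5, 227.3]
ee_rot: [0.0, 0.707, 0.707, 0.0]
force: [0.3, -1.1, -0.2]
grip_width: 0.595
grip_force: 0.0
```

Request:
arm_command(steps=[[[0.6, -0.8, -0.8, 0, 0, 0, 0], [0.6, -0.8, -0.8, 0, 0, 0, 0], [0.6, -0.8, -0.8, 0, 0, 0, 0], [0.6, -0.9, 0, 0, 0, 0, 0], [0.6, -0.9, 0, 0, 0, 0, 0], [0.6, -0.8, 0, 0.4, 0, 0, 0], [0.6, 0, 0, 0.4, 0, 0, 0], [0.6, 0, 0, 0, 0, 0, 0]]])

```text
time_s: 14.6
eef_pos: [415.9, -274.8, 186.3]
ee_rot: [-0.001, 0.708, 0.707, 0.0]
force: [-0.2, -0.3, 0.7]
grip_width: 0.599
grip_force: 0.0
```

Request:
arm_command(steps=[[[0.6, 0, 0, 0.45, 0, 0, 0], [0.6, 0, 0, 0.45, 0, 0, 0], [0.6, 0, 0, 0.42, 0, 0, 0], [0.6, 0, 0, 0, 0, 0, 0], [0, 0, 0, 0, 0, 0, 0], [0, 0, 0, 0, 0, 0, 0], [0, 0, 0, 0, 0, 0, 0], [0, 0, 0, 0, 0, 0, 0]]])

```text
time_s: 15.6
eef_pos: [416.9, -275.5, 122.8]
ee_rot: [0.001, 0.707, 0.707, -0.0]
force: [-1.2, 1.0, 7.6]
grip_width: 0.316
grip_force: 39.4
```

Request:
arm_command(steps=[[[0, 0, 0, -0.2, 0, 0, 0], [0, 0, 0, -0.5, 0, 0, 0], [0, 0.4, 0.3, -0.5, 0, 0, 0], [0, 0.7, 0.7, 0, 0, 0, 0], [0, 0.8, 0.8, 0, 0, 0, 0], [0, 0.8, 0.8, 0, 0, 0, 0], [0, 0.8, 0.8, 0, 0, 0, 0], [0, 0.5, 0.5, 0, 0, 0, 0]]])

```text
time_s: 16.6
eef_pos: [612.8, -72.9, 181.8]
ee_rot: [0.0, 0.707, 0.708, 0.0]
force: [-0.8, -0.6, -1.5]
grip_width: 0.316
grip_force: 39.9
```

Request:
arm_command(steps=[[[0, 0.26, 0.34, 0, 0, 0, 0], [0, 0, 0, 0, 0, 0, 0], [0, 0, 0, 0, 0, 0, 0]]])

```text
time_s: 16.98
eef_pos: [628.1, -62.5, 181.5]
ee_rot: [-0.0, 0.707, 0.707, -0.0]
force: [0.4, 0.0, -2.2]
grip_width: 0.317
grip_force: 40.0
```

Request:
arm_command(steps=[[[0, 0, 0, 0.3, 0, 0, 0], [0, 0, 0, 0.3, 0, 0, 0], [0, 0, 0, 0.1, 0, 0, 0], [0, 0, 0, 0.06, 0, 0, 0], [0, 0, 0, 0.04, 0, 0, 0], [0, 0, 0, 0.03, 0, 0, 0], [0, 0, 0, 0, 0, 0, 0], [0, 0, 0, 0, 0, 0, 0]]])

```text
time_s: 17.98
eef_pos: [628.8, -62.2, 140.8]
ee_rot: [0.001, 0.707, 0.707, 0.0]
force: [-2.0, 1.2, 5.8]
grip_width: 0.312
grip_force: 40.7
```

Request:
arm_command(steps=[[[0.6, 0, 0, 0, 0, 0, 0], [0.6, 0, 0, 0, 0, 0, 0], [0.6, 0, 0, 0, 0, 0, 0], [0.6, 0, 0, -0.4, 0, 0, 0], [0.6, 0, 0, -0.5, 0, 0, 0], [0.6, 0, -0.29, -0.3, 0, 0, 0], [0.6, 0, -0.8, 0, 0, 0, 0], [0.6, 0, -0.8, 0, 0, 0, 0]]])

```text
time_s: 18.98
eef_pos: [532.9, -62.0, 199.7]
ee_rot: [0.0, 0.707, 0.707, 0.0]
force: [1.0, -0.4, -0.3]
grip_width: 0.602
grip_force: 0.0
```

Request:
arm_command(steps=[[[0.6, 0.46, -0.8, 0, 0, 0, 0], [0.6, 0.8, -0.8, 0, 0, 0, 0], [0.6, 0.8, -0.8, 0, 0, 0, 0], [0.6, 0.9, 0, 0, 0, 0, 0], [0.6, 0.9, 0, 0, 0, 0, 0], [0.6, 0.9, 0, 0, 0, 0, 0], [0.6, 0.9, 0, 0, 0, 0, 0], [0.6, 0.8, 0, 0, 0, 0, 0]]])

```text
time_s: 19.98
eef_pos: [414.0, 262.6, 199.9]
ee_rot: [0.0, 0.707, 0.707, 0.0]
force: [0.8, -0.6, 0.6]
grip_width: 0.601
grip_force: 0.0
```

Request:
arm_command(steps=[[[0.6, 0, 0, 0.4, 0, 0, 0], [0.6, 0, 0, 0.2, 0, 0, 0], [0.6, 0, 0, 0, 0, 0, 0], [0.6, 0, 0, 0, 0, 0, 0]]])

```text
time_s: 20.48
eef_pos: [414.6, 260.7, 170.4]
ee_rot: [0.0, 0.708, 0.707, 0.0]
force: [1.2, 0.2, -0.7]
grip_width: 0.603
grip_force: 0.0
```

Request:
arm_command(steps=[[[0.6, 0, 0, 0.5, 0, 0, 0], [0.6, 0, 0, 0.6, 0, 0, 0], [0.6, 0, 0, 0.48, 0, 0, 0], [0.6, 0, 0, 0, 0, 0, 0], [0, 0, 0, 0, 0, 0, 0], [0, 0, 0, 0, 0, 0, 0], [0, 0, 0, 0, 0, 0, 0], [0, 0, 0, 0, 0, 0, 0]]])

```text
time_s: 21.48
eef_pos: [414.7, 261.2, 92.1]
ee_rot: [0.0, 0.707, 0.707, 0.001]
force: [-2.1, -0.9, 6.9]
grip_width: 0.315
grip_force: 39.4
```

Request:
arm_command(steps=[[[0, 0, 0, -0.2, 0, 0, 0], [0, 0, 0, -0.5, 0, 0, 0], [0, 0, 0, -0.7, 0, 0, 0], [0, -0.5, 0, 0, 0, 0, 0], [0, -0.8, 0.2, 0, 0, 0, 0], [0, -0.9, 0.3, 0, 0, 0, 0], [0, -0.9, 0.3, 0, 0, 0, 0], [0, -0.9, 0.3, 0, 0, 0, 0]]])

```text
time_s: 22.48
eef_pos: [469.5, 59.4, 161.6]
ee_rot: [0.0, 0.707, 0.707, 0.0]
force: [0.2, -0.6, -0.7]
grip_width: 0.316
grip_force: 39.7
```

Request:
arm_command(steps=[[[0, -0.9, 0.3, 0, 0, 0, 0], [0, -0.9, 0.3, 0, 0, 0, 0], [0, -0.9, 0.3, 0, 0, 0, 0], [0, -0.9, 0.3, 0, 0, 0, 0], [0, -0.9, 0.4, 0, 0, 0, 0], [0, -0.06, 0.6, 0, 0, 0, 0], [0, 0, 0.5, 0, 0, 0, 0], [0, 0, 0.3, 0, 0, 0, 0]]])

```text
time_s: 23.48
eef_pos: [619.8, -167.2, 161.2]
ee_rot: [0.0, 0.707, 0.707, 0.0]
force: [0.1, -0.2, -1.0]
grip_width: 0.314
grip_force: 39.7
```

Request:
arm_command(steps=[[[0, 0, 0.13, 0, 0, 0, 0], [0, 0, 0, 0, 0, 0, 0], [0, 0, 0, 0, 0, 0, 0]]])

```text
time_s: 23.85
eef_pos: [625.1, -167.1, 161.0]
ee_rot: [-0.0, 0.707, 0.707, -0.0]
force: [0.5, -0.2, -2.0]
grip_width: 0.318
grip_force: 39.7
```

Contact should come near TCP 109.5, so I'll lower about 50 mm.

Request:
arm_command(steps=[[[0, 0, 0.02, 0.3, 0, 0, 0], [0, 0, 0, 0.3, 0, 0, 0], [0, 0, 0, 0.2, 0, 0, 0], [0, 0, 0, 0.12, 0, 0, 0], [0, 0, 0, 0.06, 0, 0, 0], [0, 0, 0, 0.04, 0, 0, 0], [0, 0, 0, 0, 0, 0, 0], [0, 0, 0, 0, 0, 0, 0]]])

```text
time_s: 24.85
eef_pos: [626.7, -167.3, 110.3]
ee_rot: [0.0, 0.707, 0.707, 0.0]
force: [-1.4, -1.5, 1.6]
grip_width: 0.318
grip_force: 40.1
```

Contact has started. I'll go 0.5 mm lower, release, and retreat up and back.

Request:
arm_command(steps=[[[0, 0, 0, 0.01, 0, 0, 0], [0.6, 0, 0, 0, 0, 0, 0], [0.6, 0, 0, 0, 0, 0, 0], [0.6, 0, 0, 0, 0, 0, 0], [0.6, 0, 0, -0.4, 0, 0, 0], [0.6, 0, 0, -0.6, 0, 0, 0], [0.6, 0, 0, -0.8, 0, 0, 0], [0.6, 0, -0.5, -0.8, 0, 0, 0]]])

```text
time_s: 25.85
eef_pos: [601.6, -167.0, 240.0]
ee_rot: [-0.0, 0.707, 0.707, 0.0]
force: [-0.1, 0.1, -0.5]
grip_width: 0.602
grip_force: 0.0
```

Request:
arm_command(steps=[[[0.6, 0, -0.8, 0, 0, 0, 0], [0.6, 0, -0.8, 0, 0, 0, 0], [0.6, 0, -0.8, 0, 0, 0, 0], [0.6, 0, -0.8, 0, 0, 0, 0], [0.6, 0, -0.5, 0, 0, 0, 0], [0.6, 0, 0, 0, 0, 0, 0], [0.6, 0, 0, 0, 0, 0, 0], [0.6, 0, 0, 0, 0, 0, 0]]])

```text
time_s: 26.85
eef_pos: [417.1, -167.0, 239.1]
ee_rot: [-0.0, 0.707, 0.707, 0.0]
force: [0.4, 0.3, 0.5]
grip_width: 0.599
grip_force: 0.0
```

```bash
python3 - <<'E'
from h import *
t=capture("top");s=capture("side")
cv2.imwrite("pics/s2.png",s[:,:,::-1]);cv2.imwrite("pics/t2.png",t[:,:,::-1])
def blobs(im,lo,hi):
    k=(cv2.cvtColor(im,cv2.COLOR_RGB2HSV)[...,2]<30).astype(np.uint8)
    n,l,st,c=cv2.connectedComponentsWithStats(k);return [c[i] for i in range(1,n) if lo<st[i,4]<hi]
T,S=blobs(t,40,400),blobs(s,50,800)
near=lambda L,q:min(L,key=lambda c:np.hypot(*(c-q)))
for n,x,y,h in(("c",637.5,147,200),("a",631.2,48,170),("d",627.9,-62,140),("b",626.4,-167.5,110)):
    p=[x,y,18+h-10]
    a,b=near(T,proj("top",p)),near(S,proj("side",p))
    print(n,a.round(),b.round(),onz("top",*a,p[2])[:2].round(1)-[x,y],onz("side",*b,p[2])[:2].round(1)-[x,y])
E
```

```text
c [254. 140.] [358.  91.] [-0.4  0.8] [0.4 0.8]
a [301. 149.] [373. 126.] [-0.9  0.1] [-0.3  1. ]
d [349. 155.] [396. 170.] [ 0.1 -1.1] [ 0.6 -1.3]
b [390. 161.] [420. 218.] [-0.7  0.6] [-1.3  0.3]
```

View pics/s2.png

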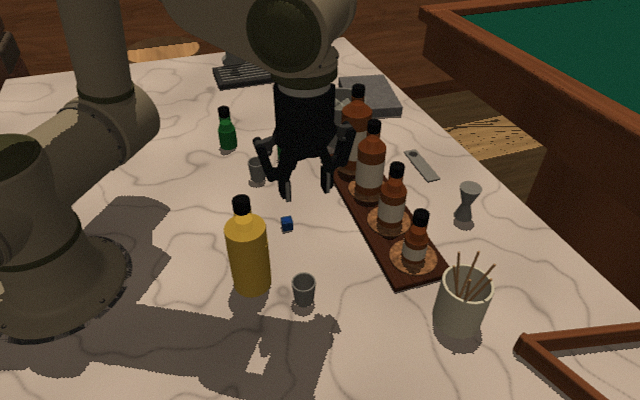

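View pics/t2.png

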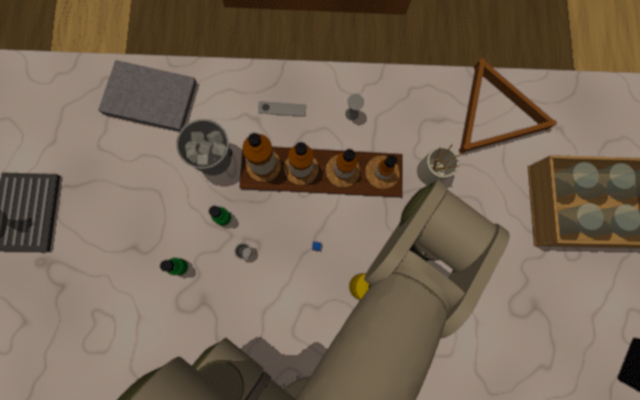

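The four amber bottles stand upright in order from the bucket end, with stoppers at (254,140), (301,149), (349,155) and (390,161). Each is within 2 mm of its coaster centre, and the bucket and pot haven't moved.

```bash
python3 -c "from rig import *;print(finish_job())"
```

```text
the job is handed in; nothing more can be done
None
```

The job is handed in at about 27 s of the 96 s limit: all four amber bottles stand upright on their coasters, tallest by the ice bucket and shortest by the stirrer pot, each measured within 2 mm of centre, and the bucket and pot did not visibly move.

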